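Index the welding positioner to its next hole

ROBOT

A 6-joint arm with a two-finger parallel gripper is mounted at the origin on the work surface. World frame = base frame: x ahead of the robot, y to its left, z up, the work surface at z = 0. Lengths are in mm, angles in rad, forces in N, time in s.
With the tool pointing down it reaches from about 400 to 925 mm from the base axis. Payload 12.5 kg.
Tool frame: the origin (TCP) lies midway between the tips of the shut fingers; the grasp point (between the pads) lies 19 mm behind it; z points along the fingers, y is the line along which they close (so a half turn about z gives the same grasp; the last joint's range is limited). The gripper opens to 95 mm and grips with 3 to 60 N. Pads are 20 mm wide; open, the fingers measure 119 mm over their backs; the gripper's body (75 mm by 180 mm) begins 59 mm behind the grasp point.
Start: joints at [-1.272, 0.491, 1.559, -0, 1.092, -0.106], TCP at [246.171, -574.497, 214.661] pointing down, gripper open.
Joint ranges: [-3.1, 3.1], [-0.84, 2.19], [0.05, 2.79], [-1.13, 4.28], [0.06, 2.93], [-2.69, 2.69]. Speed limits (rad/s): [2.22, 2.22, 2.79, 3.14, 3.14, 3.14].

INTERFACE

Orientations are given as [roll, pitch, yaw] about the fixed x, y, z axes, in that order (R = Rz(yaw) Ry(pitch) Rx(roll)).
In Python, from cell import state, read_camera, camera_info, env gives the robot as it stands.
- The arm moves only by the tool move_arm, never from a script. Its argument "commands" is a list of rows, each a list of 3 entries, a list of its own where there are three numbers: the shift along the world's x, y, z in cm, then the turn, a rotation vector about the world's x, y, z in degrees, then the opening, from 0 (shut) to 1 (fully open). A call has 1 to 10 rows; each row shifts and turns the commanded pose from where the row before left it; what a row does not reach is not made up. A row lasts 1/10 s, in which the tool goes at most 50 mm and 8.59 degrees, less where a joint would pass 70% of its speed; a pose out of reach is approached as far as the arm can. A call with a gripper value outside its range is refused whole. The fingers move at their own pace and stop on an object; the grip force is fixed at half the most. Time passes only in rows, so rows that do not move let the fingers close. It gives the time, the measured TCP pose, the force, the opening and the grip force at its end, in the units of the state.
- state(): the state, without advancing time (a new reading comes with each control period).
- read_camera(name): name is "side" or "top" or "wrist"; returns the picture (384x512x3 uint8, blue, green, red); there is no depth.
- camera_info(name): a dict with "K" (3x3 intrinsics, pixels), "cam_to_world" (4x4, takes a point from camera to world coordinates). Camera axes: x right, y down, z forward; pixel columns grow to the right and rows downward; lengths in mm; the calibration is good to about 2 mm. A picture is of the moment at which its call begins: read the wrist's pose just before it. camera_info takes no time and is no camera call; for the wrist camera it gives the pose at the moment of the call.
- env.job_done(): hands the job in; it is judged then, once.
The state is a dict: "t": time; "joints": joint angles; "qvel": joint speeds; "tau": joint torques, N m; "eef_pos": TCP position; "tcp_rot": TCP orientation; "ft_force": force on the tool from outside, world axes, zero at the start; "moment": the same for the moment, N m; "opening": opening from 0.0 (shut) to 1.0 (fully open); "grip_force": force on a finger pad.
Only numpy, scipy, OpenCV 4.12 (cv2) and the standard library are available. Lean on these libraries where they do the work, as an engineer would, in place of code of your own. Each camera call takes 0.05 s, during which the arm holds its last target. There are 200 camera calls.

TASK

Press the indexing plunger of the welding positioner in with a fingertip and, keeping it in until it is clear of its hole, turn the table clockwise (seen from above) to the very next hole, so that the released plunger springs fully back out and locks the table there. The weldment must ride along where it sits on the table: do not lift or shift it, and leave the loose things on the bench where they are. Just press and push with the fingertips, pick nothing up, and finish with the hand clear.

Things in the scene. Friction and masses are not known exactly. Their poses are not given: they have to be found in the camera images.
- positioner: Bench-mounted welding positioner: blue foot 220 mm across and, at height 45 to 55 mm, a fixed steel index plate 284 mm across that shows a ring of 8 dark holes 45 degrees apart on a circle of 115 mm radius. Fixed to the bench, does not move. Origin on the bench under the pivot, z up; its -x axis points from the pivot to the hole in which the plunger sits at the start.
- next_hole (a point): Centre of the next hole clockwise (seen from above), on the upper face of the fixed index plate, 55 mm above the bench, 115 mm from the pivot axis. The plunger has to end above it.
- table_centre (a point): Centre of the upper face of the round grey-painted table (170 mm across, 15 mm thick, face 75 mm above the bench), on its vertical pivot axis. A flat arm of the table, upper face at the same height, reaches out over the index plate and carries the plunger 115 mm from the axis. The point turns with the table: its -x axis points to the plunger.
- lead_post (a point): Top centre of the leading one of two upright steel posts (12 mm across, tops 128 mm above the bench) that stand on the table's arm on either side of the plunger, 40 mm from its axis along the direction of turning, 68 mm clear between them. This one is on the clockwise side; pushing its inner side turns the table clockwise.
- plunger_top (a point): Centre of the flat top of the plunger's black mushroom head (44 mm across, flat part 38 mm), 105 mm above the bench when out. Moves with the plunger and the table. Below the head the stem goes through the arm and a slot in the plate; a steel collar on it sits in the hole from below and locks the table.
- plunger (a joint): How far the plunger is pressed in (down), m: 0 fully out, 0.014 the stop; spring 4 N rising to 8 N. It locks the table unless about 0.012 in. Some 10 degrees off a hole its collar is caught under the plate and it stays about 0.012 in without being pressed; at the next hole it springs out by itself and stops the table, if nothing is above its head.
- turntable (a joint): Angle of the table, rad, growing clockwise seen from above: near 0 at the start, 0.785 with the plunger in the next hole (play in a hole about 0.01). When unlocked it turns with about 2 to 5 N of push at the plunger's radius and stays where it is left.
- weldment: Loose dark steel weldment on the middle of the table: square flange 90 by 90 by 8 mm with an upright pipe stub 48 mm across, top 60 mm above the table's face (135 mm above the bench), about 0.7 kg. Origin at the centre of its underside. Only friction holds it.
- square: Bystander: magnetic square lying flat, an L of steel bar 18 mm thick, arms about 95 and 85 mm. Loose on the bench; origin at its underside, on the bench.
- pipe_offcut: Bystander: short steel pipe standing upright, 48 mm across, 45 mm tall. Loose on the bench; origin at its underside, on the bench.
- wire_brush: Bystander: wooden-backed brush lying flat. Loose on the bench; origin at its underside, on the bench.
- hammer: Bystander: hammer lying flat, wooden handle. Loose on the bench; origin at its underside, on the bench.
- gel_tin: Bystander: closed grey tin, 66 mm across, 55 mm tall. Loose on the bench; origin at its underside, on the bench.
- g_clamp: Bystander: G-clamp lying flat, about 110 by 75 mm, 14 mm thick. Loose on the bench; origin at its underside, on the bench.
There are look-alikes about, which are no part of the job. What is shaped like the weldment but blue is not meant.

How it is judged (in metres and radians):
On the way, in this order (a step that is already met when the one before it is completed fails the run):
1. the plunger is pressed in while the table is still at its first hole (value of joint plunger above 0.009 m and value of joint turntable below 0.12 rad), for 0.05 s.
2. the table is turned clockwise out of its hole with the plunger in (value of joint plunger above 0.009 m and value of joint turntable above 0.25 rad), for 0.1 s.
At the end, for the whole second after the job is handed in: The table stands at the next hole clockwise (0.755 to 0.815 rad), still, the plunger within 2 mm of fully out, the weldment flat on the table and within 20 mm of its centre (value of joint turntable between 0.755 and 0.815 rad and value of joint plunger below 0.002 m and velocity of joint turntable between -0.05 and 0.05 rad/s and horizontal distance between weldment and table_centre below 0.02 m and z of weldment in the frame of table_centre below 0.004 m and angle between weldment's own z axis and vertical below 0.05 rad); the robot touches nothing.
It fails at once if the weldment is lifted off the table by more than 8 mm (z of weldment in the frame of table_centre above 0.008 m).
It fails at once if the weldment is shifted so that its centre is over 20 mm from the table's centre (horizontal distance between weldment and table_centre above 0.02 m).
It fails at once if the table is turned past the next hole by more than 10 degrees (value of joint turntable above 0.96 rad).
It fails at once if the table is turned the wrong way (over 10 degrees anticlockwise) (value of joint turntable below -0.175 rad).
It fails at once if a loose thing on the bench is moved or lifted by more than 25 mm (distance of any of square, pipe_offcut, wire_brush, hammer, gel_tin, g_clamp from where it was at the start of the episode above 0.025 m).
It also fails if it takes over 38 s, if anything falls off the work surface, if the arm or the gripper's body presses on something with over 40 N, if the wrist force passes 120 N, or if a joint passes its speed limit or range.

## Working session

There is one attempt and no reset: what is moved stays moved. The work goes in short steps, Python scripts to look and compute and a tool call to move; the robot and the scene stay as the last step left them, time stands still between calls to the robot, and variables do not carry over. Pictures are saved under pics/ and viewed, at most 10 in all, crops included, and the job is handed in when it is done.

Besides the shell and the picture viewer there is one more tool, called as a command line: name --argument value ..., lists and objects as JSON in quotes. move_arm: Moves the arm, as the interface text tells. Its arguments: {"type":"object","properties":{"commands":{"type":"array"}},"required":["commands"]}

```bash
mkdir -p pics
cat > h.py <<'E'
import numpy as np, cv2
from cell import state, read_camera, camera_info, env
def ray(n,u,v,z,ci=None):
    c=ci or camera_info(n); K=np.array(c["K"]);T=np.array(c["cam_to_world"])
    d=T[:3,:3]@np.linalg.inv(K)@[u,v,1]; o=T[:3,3]
    return o+d*(z-o[2])/d[2]
def proj(n,p):
    c=camera_info(n); K=np.array(c["K"]);T=np.linalg.inv(np.array(c["cam_to_world"]))
    q=K@(T[:3,:3]@np.array(p)+T[:3,3]); return q[:2]/q[2]
E
python3 - <<'E'
from h import *
for n in("top","side"):
    cv2.imwrite(f"pics/{n}0.png",cv2.resize(read_camera(n),None,fx=1.5,fy=1.5))
    print(n,np.round(np.array(camera_info(n)["cam_to_world"]),2).tolist())
print(state())
E
```

```text
top [[-0.01, -0.98, 0.2, 237.39], [-1.0, 0.01, -0.0, -42.83], [0.0, -0.2, -0.98, 1564.93], [0.0, 0.0, 0.0, 1.0]]
side [[0.96, 0.22, -0.19, 852.14], [0.29, -0.7, 0.65, -1072.72], [0.01, -0.68, -0.73, 1260.29], [0.0, 0.0, 0.0, 1.0]]
{'t': 0.1, 'joints': array([-1.27162100e+00,  4.91507634e-01,  1.55939588e+00, -1.13268789e-05,
        1.09171808e+00, -1.05609659e-01]), 'qvel': array([-0.00106525, -0.00189718,  0.00064581,  0.00030091,  0.0007386 ,
        0.00016637]), 'tau': array([ 2.32259023e-03, -6.13626981e+01, -2.58606631e+01,  6.93965843e-02,
        4.69795126e-02, -3.68454937e-05]), 'eef_pos': array([ 246.08477869, -574.27168934,  214.11245889]), 'tcp_rot': array([-3.14056838e+00, -9.84740573e-05,  4.04790159e-01]), 'ft_force': array([-0.4680235 , -0.62187796,  0.26179346]), 'moment': array([ 0.01237874, -0.00693785, -0.04650208]), 'grip_force': 0.0, 'opening': 1.0017943249078938}
```

View pics/top0.png

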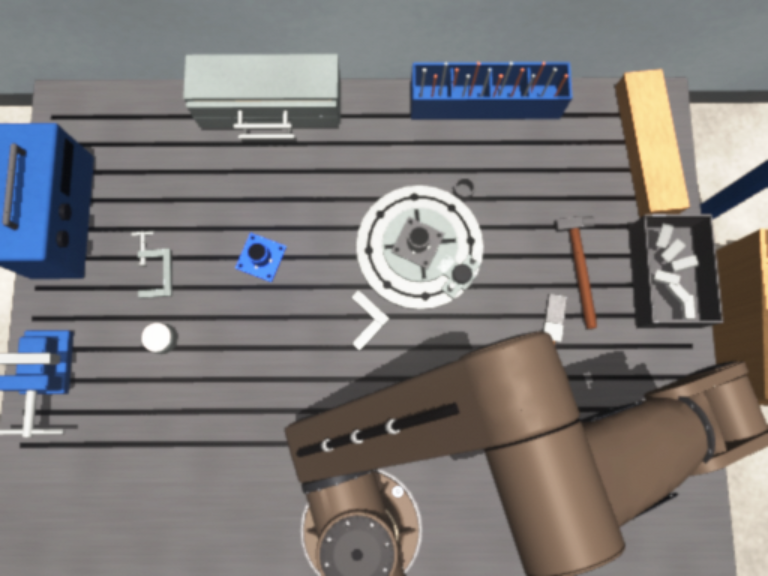

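View pics/side0.png

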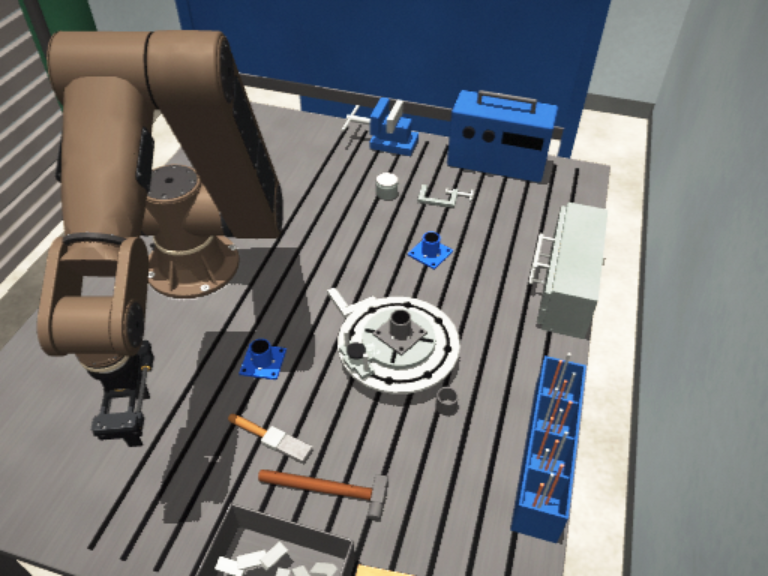

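Top view (768x576 scale): positioner pivot at about (419,245), with the dark weldment on it. The plunger head is at (461,273) and the next clockwise hole near (425,296). Two blue look-alikes of the weldment are at (261,257) in the top view and (262,360) in the side view. The dark grey one on the table is the one meant. I'll enlarge it and measure.

Run:
```python
from h import *
t=read_camera("top"); s=read_camera("side")
a=cv2.resize(t[115:215,225:335],None,fx=5.2,fy=5.2,interpolation=cv2.INTER_CUBIC)[:, :400*2]
cv2.imwrite("pics/tc.png",a[:520,:572])
cv2.imwrite("pics/sc.png",cv2.resize(s[185:275,215:320],None,fx=6,fy=6,interpolation=cv2.INTER_CUBIC))
# plate: bright low-sat big contour
for n,i,win in(("top",t,(225,335,115,215)),("side",s,(215,320,185,275))):
    u0,u1,v0,v1=win; c=i[v0:v1,u0:u1]; g=cv2.cvtColor(c,cv2.COLOR_BGR2GRAY)
    m=(g>165).astype(np.uint8); cs,_=cv2.findContours(m,0,1); k=max(cs,key=cv2.contourArea)
    h=cv2.convexHull(k)[:,0]+[u0,v0]
    P=np.array([ray(n,u,v,55)[:2] for u,v in h]); (cc,r)=cv2.minEnclosingCircle(P.astype(np.float32))
    A=np.c_[2*P,np.ones(len(P))]; x=np.linalg.lstsq(A,(P**2).sum(1),rcond=None)[0]
    print(n,"plate circle",cc,r,"lsq",x[:2],np.sqrt(x[2]+x[0]**2+x[1]**2))
    m=(g<55).astype(np.uint8); nn,_,st,ce=cv2.connectedComponentsWithStats(m)
    for j in range(1,nn):
        if st[j,4]>=4:
            u,v=ce[j]+[u0,v0]; print(n,"dark",np.round((u,v),1),st[j].tolist(),"z55",ray(n,u,v,55).round()[:2],"z105",ray(n,u,v,105).round()[:2])
```

```text
top plate circle (612.1428833007812, -132.92088317871094) 144.01597595214844 lsq [ 612.28753675 -133.03876551] 143.39020207048944
top dark [235. 132.] [0, 17, 21, 1, 21] z55 [724.  17.] z105 [708.  15.]
top dark [323.5 132. ] [88, 17, 22, 1, 22] z55 [ 722. -285.] z105 [ 706. -277.]
top dark [227.5 152. ] [0, 37, 6, 1, 6] z55 [653.  42.] z105 [639.  40.]
top dark [328. 151.] [97, 36, 13, 1, 13] z55 [ 655. -298.] z105 [ 641. -290.]
side plate circle (569.4791259765625, -112.28021240234375) 189.2162628173828 lsq [ 579.88210114 -118.44874376] 162.5233434447698
side dark [223.7 188. ] [6, 0, 6, 7, 21] z55 [410.  -2.] z105 [428. -46.]
side dark [240.1 192.9] [21, 0, 9, 17, 45] z55 [477.  -7.] z105 [492. -52.]
side dark [259.6 191. ] [41, 0, 8, 13, 34] z55 [543.  24.] z105 [556. -22.]
side dark [278.2 191.5] [60, 0, 7, 14, 38] z55 [611.  42.] z105 [621.  -4.]
side dark [295.6 194.6] [77, 0, 9, 21, 54] z55 [677.  46.] z105 [684.  -1.]
side dark [311.8 204.1] [91, 0, 13, 41, 109] z55 [744.  17.] z105 [749. -28.]
side dark [216.9 202.1] [0, 12, 5, 12, 25] z55 [410. -76.] z105 [ 428. -118.]
sid
[... 902 characters left out ...]
97, 61, 8, 29, 79] z55 [ 811. -227.] z105 [ 812. -262.]
side dark [297.6 253.2] [80, 63, 6, 10, 30] z55 [ 745. -211.] z105 [ 749. -247.]
side dark [230.3 262.6] [10, 66, 12, 24, 76] z55 [ 544. -312.] z105 [ 556. -344.]
side dark [294.5 263.1] [78, 75, 4, 7, 15] z55 [ 744. -252.] z105 [ 748. -286.]
side dark [250.1 267.2] [31, 76, 9, 14, 51] z55 [ 610. -310.] z105 [ 620. -342.]
side dark [271.5 267.8] [53, 77, 8, 13, 52] z55 [ 677. -292.] z105 [ 684. -324.]
side dark [300.9 264.2] [82, 77, 7, 5, 18] z55 [ 765. -251.] z105 [ 769. -285.]
side dark [293.3 271.5] [75, 82, 8, 8, 34] z55 [ 748. -285.] z105 [ 752. -317.]
side dark [302.1 271.8] [84, 84, 6, 6, 16] z55 [ 775. -277.] z105 [ 778. -310.]
```

View pics/tc.png

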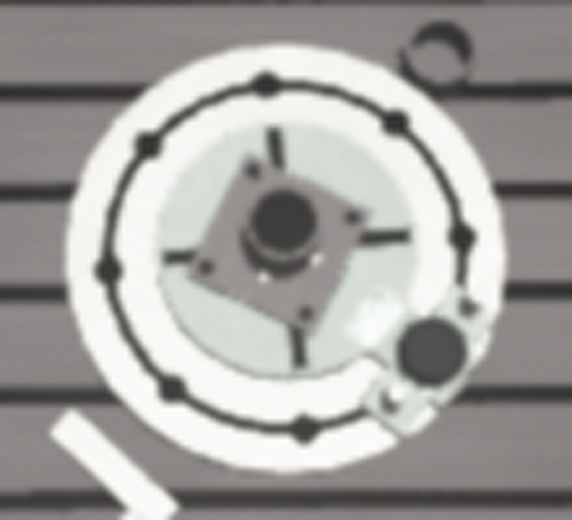

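View pics/sc.png

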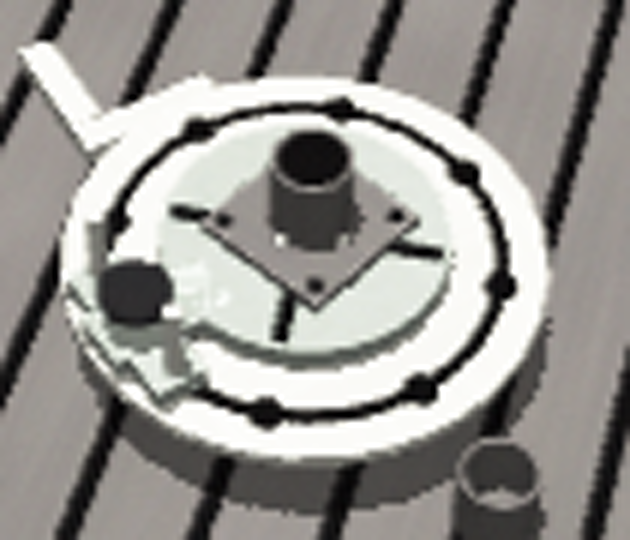

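The crops confirm it. The weldment is the dark grey flange and pipe on the table, crop (283,250). The plunger head is at crop (432,352), flanked by posts at (388,400) and (468,306). The next clockwise hole is at crop (304,430). I'll fit the hole ring now.

```bash
cat >> h.py <<'E'
def geom():
    px=np.array([(266,85),(396,122),(461,236),(304,430),(173,391),(108,270),(149,145)])/5.2-.4+[225,115]
    H=np.array([ray("top",u,v,55)[:2] for u,v in px])
    x=np.linalg.lstsq(np.c_[2*H,np.ones(7)],(H**2).sum(1),rcond=None)[0]
    return H,x[:2],np.sqrt(x[2]+x[0]**2+x[1]**2)
def F(C,a0,th,d,r=115):
    a=a0-th; n=np.array([np.cos(a),np.sin(a)]); t=np.array([n[1],-n[0]]); return C+r*n+d*t
E
python3 - <<'E'
from h import *
H,C,r=geom(); a=np.degrees(np.arctan2(*(H-C).T[::-1])); print("C",C,"r",r,"angles",a.round(1))
off=np.angle(np.exp(1j*np.radians(a*8)).mean())/8; print("mod45",np.degrees(off))
P=ray("top",432/5.2-.4+225,352/5.2-.4+115,105)[:2]; ap=np.arctan2(*(P-C)[::-1]); print("P",P,np.linalg.norm(P-C),np.degrees(ap))
a0=off+np.radians(45)*round((ap-off)/np.radians(45)); print("a0",np.degrees(a0))
u,v=proj("side",[*F(C,a0,0,0),105]); print("head in side crop",(u-215)*6,(v-185)*6)
for th in range(0,50,5): print(th,F(C,a0,np.radians(th),12).round(1),F(C,a0,np.radians(th),22).round(1))
t=F(C,a0,0,1)-F(C,a0,0,0); print("tangent deg",np.degrees(np.arctan2(t[1],t[0])))
E
```

```text
C [ 611.58347892 -132.95634587] r 115.44638124107448 angles [   5.3  -39.7  -84.  -175.1  140.5   94.7   49.7]
mod45 5.20623175827404
P [ 536.53709627 -220.08327631] 114.99157167278089 -130.739814630089
a0 -129.79376824172596
head in side crop 132.96197999190127 280.0952493246629
0 [ 528.8 -213.6] [ 521.1 -207.2]
5 [ 522.  -206.1] [ 514.9 -199.1]
10 [ 516. -198.] [ 509.6 -190.4]
15 [ 510.7 -189.5] [ 504.9 -181.3]
20 [ 506.2 -180.4] [ 501.1 -171.8]
25 [ 502.4 -171.1] [ 498.2 -162. ]
30 [ 499.5 -161.4] [ 496.1 -152. ]
35 [ 497.5 -151.5] [ 494.8 -141.9]
40 [ 496.3 -141.5] [ 494.5 -131.7]
45 [ 496.  -131.4] [ 495.1 -121.5]
tangent deg 140.20623175827296
```

move_arm --commands '[[[0, 0, 0], [0, 0, 0], 0], [[0, 0, 0], [0, 0, 0], 0], [[2, 3, 0], [0, 0, 4], 0], [[3, 4, 0], [0, 0, 4], 0], [[3, 4, 0], [0, 0, 4], 0], [[3, 4, 0], [0, 0, 4], 0], [[3, 4, 0], [0, 0, 4], 0], [[3, 4, 0], [0, 0, 4], 0], [[3, 3, 0], [0, 0, 4], 0], [[0, 0, 0], [0, 0, 4], 0]]'

```text
t: 1.2
eef_pos: [448.7, -311.1, 214.9]
tcp_rot: [3.141, -0.001, 0.97]
ft_force: [-0.7, -0.2, -0.3]
opening: 0.212
grip_force: 0.0
```

The fit checks out: ring radius 115.4 mm (given 115), plunger at 115.0 mm from the pivot, and the side view agrees. Moving above the head, 12 mm towards the lead post.

move_arm --commands '[[[2, 2, 0], [0, 0, -2.5], 0], [[2, 3, 0], [0, 0, -2.5], 0], [[2, 3, 0], [0, 0, 0], 0], [[2.2, 2, 0], [0, 0, 0], 0], [[0, 0, -2], [0, 0, 0], 0], [[0, 0, -2], [0, 0, 0], 0], [[0, 0, -2], [0, 0, 0], 0], [[0, 0, 0], [0, 0, 0], 0], [[0, 0, 0], [0, 0, 0], 0]]'

```text
t: 2.1
eef_pos: [528.3, -214.6, 155.0]
tcp_rot: [-3.142, 0.0, 0.876]
ft_force: [1.3, -0.1, 0.5]
opening: 0.001
grip_force: 0.0
```

Run:
```python
from h import *
i=read_camera("side"); cv2.imwrite("pics/s2.png",cv2.resize(i[140:280,180:330],None,fx=4,fy=4,interpolation=cv2.INTER_CUBIC))
s=state();print(s["t"],s["eef_pos"],s["tcp_rot"],s["ft_force"],s["opening"])
```

```text
2.15 [ 528.52906773 -214.75691901  155.54844026] [ 3.14052311e+00 -1.99520271e-04  8.75888527e-01] [0.1651476  0.88592993 0.40185623] 0.005718939356455182
```

View pics/s2.png

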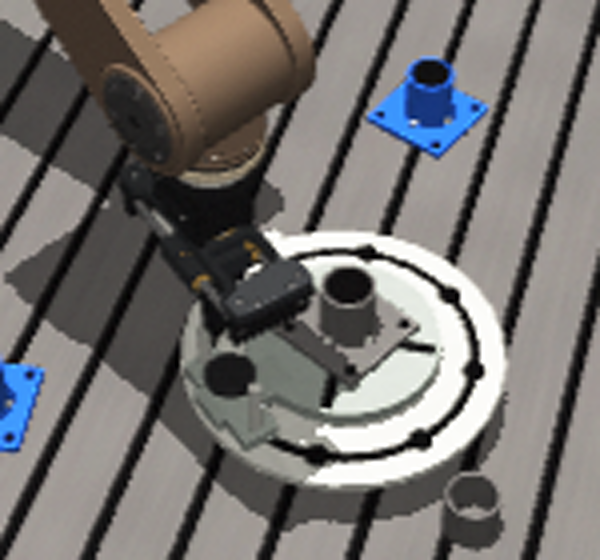

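The picture shows the shut fingers hovering just beside and above the black head (crop 230,375), clear of the pipe stub at (347,290). Pressing down.

move_arm --commands '[[[0, 0, -1.5], [0, 0, 0], 0], [[0, 0, -1.5], [0, 0, 0], 0], [[0, 0, -1.5], [0, 0, 0], 0], [[0, 0, -0.5], [0, 0, 0], 0], [[0, 0, -0.3], [0, 0, 0], 0], [[0, 0, -0.3], [0, 0, 0], 0], [[0, 0, -0.3], [0, 0, 0], 0], [[0, 0, -0.3], [0, 0, 0], 0], [[0, 0, 0], [0, 0, 0], 0], [[0, 0, 0], [0, 0, 0], 0]]'

```text
t: 3.15
eef_pos: [528.5, -214.8, 93.4]
tcp_rot: [3.14, -0.0, 0.876]
ft_force: [-2.1, -0.7, 6.0]
opening: 0.002
grip_force: 3.2
```

move_arm --commands '[[[0, 0, -0.1], [0, 0, 0], 0], [[0, 0, -0.1], [0, 0, 0], 0], [[0, 0, 0], [0, 0, 0], 0], [[0, 0, 0], [0, 0, 0], 0]]'

```text
t: 3.55
eef_pos: [528.5, -214.9, 91.6]
tcp_rot: [3.14, -0.0, 0.876]
ft_force: [-2.6, -1.9, 7.4]
opening: 0.003
grip_force: 3.4
```

move_arm --commands '[[[-0.25, 0.25, 0], [0, 0, 0], 0], [[-0.25, 0.25, 0], [0, 0, 0], 0], [[-0.25, 0.25, 0], [0, 0, 0], 0], [[-0.31, 0.4, 0], [0, 0, -2.5], 0], [[-0.31, 0.4, 0], [0, 0, -2.5], 0], [[-0.27, 0.43, 0], [0, 0, -2.5], 0], [[-0.27, 0.43, 0], [0, 0, -2.5], 0], [[0, 0, 0], [0, 0, 0], 0], [[0, 0, 0], [0, 0, 0], 0]]'

```text
t: 4.45
eef_pos: [510.1, -190.5, 91.8]
tcp_rot: [3.139, -0.002, 0.701]
ft_force: [0.8, 1.9, 7.3]
opening: 0.001
grip_force: 3.4
```

Run:
```python
from h import *
i=read_camera("side"); cv2.imwrite("pics/s3.png",cv2.resize(i[140:280,180:330],None,fx=4,fy=4,interpolation=cv2.INTER_CUBIC))
s=state();print(s["t"],s["eef_pos"],s["tcp_rot"],s["ft_force"])
```

```text
4.5 [ 510.07555766 -190.56263899   91.72855044] [ 3.13897150e+00 -1.49202806e-03  7.01301532e-01] [1.35250811 0.51764204 6.93534593]
```

View pics/s3.png

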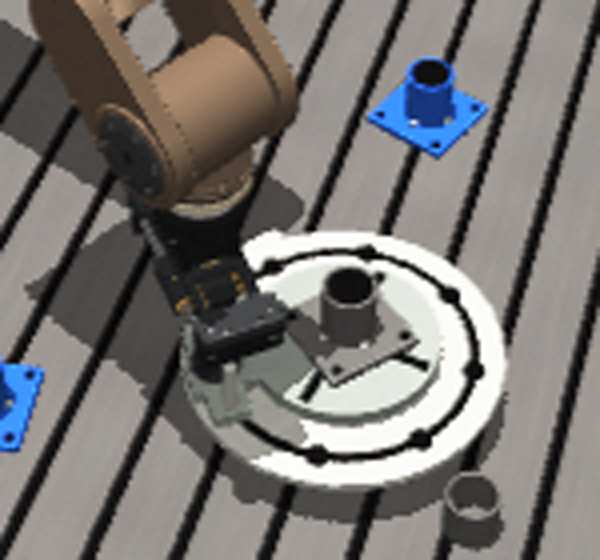

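The table has turned about 10° with the weldment riding along (its near corner moved to crop (337,380)) and the plunger still pressed. Continuing to about 25°.

move_arm --commands '[[[-0.24, 0.46, 0], [0, 0, -2.5], 0], [[-0.23, 0.46, 0], [0, 0, -2.5], 0], [[-0.19, 0.47, 0], [0, 0, -2.5], 0], [[-0.19, 0.48, 0], [0, 0, -2.5], 0], [[-0.15, 0.49, 0], [0, 0, -2.5], 0], [[-0.15, 0.49, 0], [0, 0, -2.5], 0], [[0, 0, 0], [0, 0, 0], 0], [[0, 0, 0], [0, 0, 0], 0]]'

```text
t: 5.3
eef_pos: [498.6, -162.0, 91.7]
tcp_rot: [3.139, -0.002, 0.44]
ft_force: [-0.2, 1.0, 6.6]
opening: 0.005
grip_force: 3.4
```

move_arm --commands '[[[0, 0, 1], [0, 0, 0], 0], [[0, 0, 1], [0, 0, 0], 0], [[-0.1, 0.5, 0], [0, 0, -2.5], 0], [[-0.1, 0.5, 0], [0, 0, -2.5], 0], [[-0.07, 0.5, 0], [0, 0, -2.5], 0], [[-0.06, 0.5, 0], [0, 0, -2.5], 0], [[-0.02, 0.5, 0], [0, 0, -2.5], 0], [[0, 0.5, 0], [0, 0, -2.5], 0], [[0, 0, 0], [0, 0, 0], 0]]'

```text
t: 6.2
eef_pos: [494.1, -131.8, 111.4]
tcp_rot: [3.141, -0.001, 0.177]
ft_force: [0.6, 0.4, -0.5]
opening: 0.005
grip_force: 0.0
```

Run:
```python
from h import *
i=read_camera("side"); cv2.imwrite("pics/s4.png",cv2.resize(i[140:280,180:330],None,fx=4,fy=4,interpolation=cv2.INTER_CUBIC))
s=state();print(s["t"],s["eef_pos"],s["tcp_rot"],s["ft_force"])
```

```text
6.25 [ 494.20656775 -131.89351478  111.33444022] [ 3.14124521e+00 -6.00742643e-04  1.78731083e-01] [-0.18851562 -0.58268786  0.7901247 ]
```

View pics/s4.png

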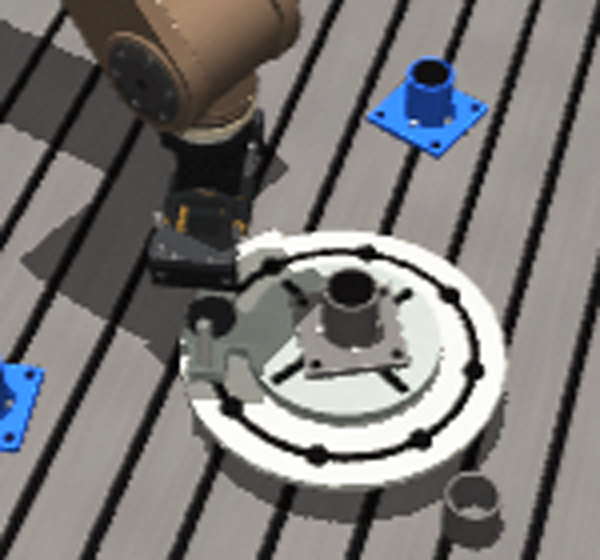

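The table is at roughly 35–40°, with the head at crop (212,315). Pushing on slowly with the fingertip above the head, watching the force.

move_arm --commands '[[[0.02, 0.25, 0], [0, 0, -1.2], 0], [[0.02, 0.25, 0], [0, 0, -1.2], 0], [[0.03, 0.25, 0], [0, 0, -1.2], 0], [[0.03, 0.25, 0], [0, 0, -1.2], 0], [[0, 0, 0], [0, 0, 0], 0]]'

```text
t: 6.75
eef_pos: [495.1, -121.7, 110.8]
tcp_rot: [-3.142, -0.0, 0.093]
ft_force: [0.7, -0.9, -0.1]
opening: 0.008
grip_force: 0.0
```

move_arm --commands '[[[0.03, 0.2, 0], [0, 0, -1], 0], [[0.03, 0.2, 0], [0, 0, -1], 0], [[0, 0, 0], [0, 0, 0], 0]]'

```text
t: 7.05
eef_pos: [495.7, -117.6, 110.6]
tcp_rot: [-3.142, 0.0, 0.059]
ft_force: [0.0, -0.4, 0.4]
opening: 0.005
grip_force: 0.0
```

Run:
```python
from h import *
i=read_camera("side"); cv2.imwrite("pics/s5.png",cv2.resize(i[140:280,180:330],None,fx=4,fy=4,interpolation=cv2.INTER_CUBIC))
H,C,r=geom();_=0
for th in (35,40,45):
  for z in(93,105):print(th,z,((proj("side",[*F(C,np.radians(-129.8),np.radians(th),0),z])-[180,140])*4).round())
s=state();print(s["t"],s["eef_pos"],s["ft_force"])
```

```text
35 93 [209. 314.]
35 105 [209. 305.]
40 93 [210. 305.]
40 105 [210. 296.]
45 93 [213. 296.]
45 105 [212. 287.]
7.1 [ 495.6965577  -117.69828394  110.60552018] [-1.23213937 -0.56827278 -0.08640421]
```

View pics/s5.png

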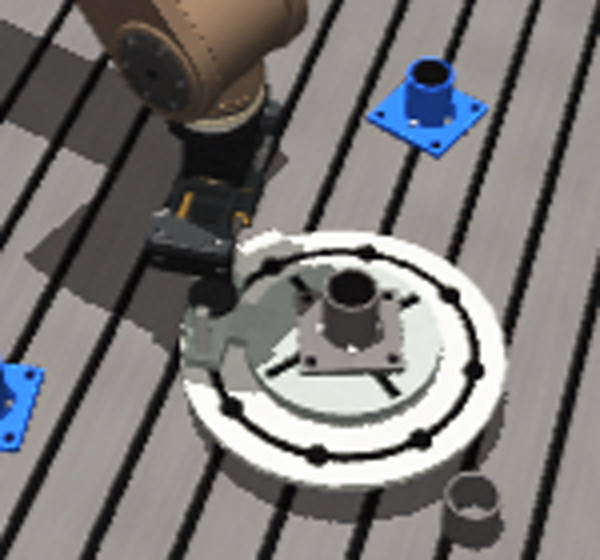

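The head is now near crop (212,296), which fits about 40–45° with the plunger still in. Continuing in small steps.

move_arm --commands '[[[0.02, 0.15, 0], [0, 0, -0.7], 0], [[0.02, 0.15, 0], [0, 0, -0.7], 0], [[0, 0, 0], [0, 0, 0], 0]]'

```text
t: 7.4
eef_pos: [496.0, -115.2, 110.6]
tcp_rot: [3.141, 0.0, 0.034]
ft_force: [-2.4, -5.7, -0.7]
opening: 0.003
grip_force: 2.3
```

move_arm --commands '[[[0, 0.1, 0], [0, 0, 0], 0], [[0, 0, 0], [0, 0, 0], 0], [[0, 0, 0], [0, 0, 0], 0]]'

```text
t: 7.7
eef_pos: [496.1, -114.9, 110.6]
tcp_rot: [3.14, 0.0, 0.035]
ft_force: [-2.2, -9.7, -2.2]
opening: 0.003
grip_force: 4.7
```

The force climbs with no motion, so the table is locked. Backing off 4 mm, lifting and moving clear.

move_arm --commands '[[[0, -0.2, 0], [0, 0, 0], 0], [[0, -0.3, 0], [0, 0, 0], 0], [[0, 0, 2], [0, 0, 0], 0], [[0, 0, 3], [0, 0, 0], 0], [[0, 0, 4], [0, 0, 0], 0], [[-2, -4, 3], [0, 0, 0], 0], [[-2, -5, 0], [0, 0, 0], 0], [[0, -5, 0], [0, 0, 0], 0], [[0, -5, 0], [0, 0, 0], 0], [[0, 0, 0], [0, 0, 0], 0]]'

```text
t: 8.7
eef_pos: [458.6, -307.3, 228.3]
tcp_rot: [3.14, -0.001, 0.03]
ft_force: [0.8, 0.2, 0.3]
opening: 0.006
grip_force: 0.0
```

Run:
```python
from h import *
i=read_camera("side"); 
cv2.imwrite("pics/s6.png",cv2.resize(i[140:280,180:330],None,fx=4,fy=4,interpolation=cv2.INTER_CUBIC))
s=state();print(s["t"],s["eef_pos"],s["ft_force"])
```

```text
8.75 [ 458.46945877 -304.63517967  228.04062951] [-0.03565462 -0.58098766 -0.82119614]
```

View pics/s6.png

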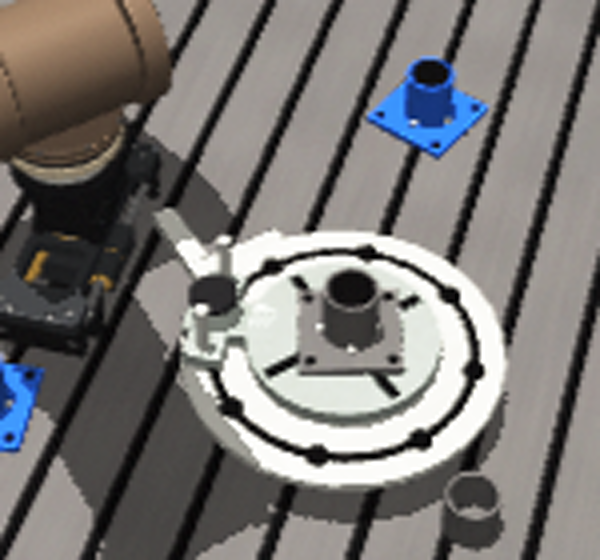

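The head is at crop (212,293). The first frame showed a +8 px bias against prediction, so this fits 45° and fully out (predicted 287+8). I'll check numerically with both cameras against the first pictures.

Run:
```python
from h import *
from scipy.optimize import least_squares
H,C,r=geom(); a0=np.radians(-129.8)
def blob(n,i,g):
    gr=cv2.cvtColor(i,cv2.COLOR_BGR2GRAY); u,v=map(int,g); w=14
    m=(gr[v-w:v+w,u-w:u+w]<95).astype(np.uint8); k,_,st,ce=cv2.connectedComponentsWithStats(m)
    j=min(range(1,k),key=lambda j:np.hypot(*(ce[j]-w))+(1e3 if st[j,4]<40 else 0)); return ce[j]+[u-w,v-w],st[j].tolist()
old={n:cv2.resize(cv2.imread(f"pics/{n}0.png"),(512,384),interpolation=cv2.INTER_AREA) for n in("top","side")}
res={}
for k,th in((0,0),(1,np.pi/4)):
    for n in("top","side"):
        i=old[n] if k==0 else read_camera(n)
        p=proj(n,[*F(C,a0,th,0),105]); b,st=blob(n,i,p); res[k,n]=b-p; print(k,n,p.round(1),b.round(1),st,"resid",(b-p).round(2))
def f(x):
    return np.r_[[proj(n,[*F(C,a0,x[0],0),105-x[1]])-proj(n,[*F(C,a0,np.pi/4,0),105])-(res[1,n]-res[0,n]) for n in("top","side")]].ravel()
s=least_squares(f,[.78,3],x_scale=[.01,1]); print("angle,pressed mm",s.x,s.fun.round(2))
```

```text
0 top [308.  181.9] [307.4 182.4] [8, 10, 12, 12, 110] resid [-0.68  0.54]
0 side [237.2 231.7] [237.1 233.7] [9, 12, 12, 11, 108] resid [-0.09  2.03]
1 top [284.2 194.5] [283.4 194.8] [8, 9, 12, 12, 115] resid [-0.75  0.29]
1 side [233.1 211.8] [233.1 213.1] [8, 12, 13, 10, 97] resid [0.03 1.24]
angle,pressed mm [ 0.78976793 -3.66836898] [-0.01  0.07 -0.12 -0.01]
```

The angle comes out at about 0.79 rad. The press depth measures -3.7 mm, which is fully out within noise, since a caught plunger would read about +12 mm. The weldment is still in place, so I'm handing in.

```bash
python3 -c "
from cell import env
print(env.job_done())"
```

```text
the job is handed in; nothing more can be done
None
```

I handed the job in with the table turned clockwise to the next hole (about 0.79 rad measured), the plunger sprung out, the weldment still centred and the hand clear; the hand-in returned no verdict.

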